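# Line up the stamp over the parcel label

### The job

Take the hand stamp from its rest, carry it over the row of small boxes, and hold it upright about one centimetre above the label on the flat parcel, its foot centred in and square to the printed blue frame (either way round), ready to be pressed. Do not let it touch the parcel or its label, do not shift the parcel, and leave the boxes and the other things on the bench where they are. Finish while still holding the stamp there: do not stamp and do not let go.

Things in the scene. Friction and masses are not known exactly. Their poses are not given: they have to be found in the camera images.
- stamp: hand stamp standing upright: black foot with a red underside, 22 (x) x 50 (y) mm and 22 high, and above it a round wooden handle, 25 mm across at its knob, narrower at its waist, from 22 to 68 mm above the underside, well pinched from any side about 50 mm above the underside; about 60 g. Origin at the centre of the underside, y along the foot's long side, z up along the handle. It looks the same either way round
- stamp_rest: grey plastic rest fixed to the bench, foot plate 54 (x) x 84 (y) mm, with an open pocket 28 x 56 mm inside whose floor is 5 mm and whose rim (3 mm thick) is 14 mm above the bench; the stamp's foot stands loosely in the pocket, long side along y, and lifts straight out. Origin on the bench under the pocket's centre, z up
- parcel: flat kraft mailer lying loose on the bench, 165 (x) x 225 (y) x 9 mm tall, about 0.3 kg; a white label 58 (x) x 92 (y) mm is stuck on its upper face. Origin at the centre of its underside, z up
- frame (a point): centre of the blue rectangular frame printed on the parcel's white label, on the label's upper surface, about 10 mm above the bench. Inside of the frame is 32 (x) x 60 (y) mm, blue line 2 mm wide; axes are the frame's own, y along its long side, z up. Its centre is 12 mm in x and 30 mm in y from the parcel's centre, in the parcel's axes
- box_0: small kraft cardboard box number 0 of the row, 51 x 50 x 66 mm tall, standing loose; origin at the centre of its underside, z up
- box_1: small kraft cardboard box number 1 of the row, 51 x 50 x 66 mm tall, standing loose; origin at the centre of its underside, z up
- box_2: small kraft cardboard box number 2 of the row, 51 x 50 x 66 mm tall, standing loose; origin at the centre of its underside, z up, numbered along the row; the row runs along this middle box's x axis, five boxes 54 mm apart, so about 270 mm long, and parts the stamp's side of the bench from the parcel's side
- box_3: small kraft cardboard box number 3 of the row, 51 x 50 x 66 mm tall, standing loose; origin at the centre of its underside, z up
- box_4: small kraft cardboard box number 4 of the row, 51 x 50 x 66 mm tall, standing loose; origin at the centre of its underside, z up
- glue_bottle: white glue bottle, red cap, diameter 42, 112 tall; bystander; origin at the centre of its underside
- tape_measure: yellow tape measure, 35 x 75 x 62 tall; bystander; origin at the centre of its underside
- stapler: black stapler, 34 x 135 x 48 tall; bystander; origin at the centre of its underside
Mind the look-alikes: they are no part of the job. Leave any green or purple look-alike of the stamp alone.

How it is judged:
By the outcome, as a careful person would: the job done as asked, in the order asked, and still so for the second after the job is handed in, while the arm keeps its last pose, push and grip.
It also fails if it takes over 48 s, if anything falls off the work surface, if the arm or the gripper's body presses on something with over 40 N, if the wrist force passes 120 N, or if a joint passes its speed limit or range.

### The arm

A 7-joint arm with a two-finger parallel gripper is mounted at the origin on a cart in front of the work surface, level with it; the furniture and walls round the work are solid. World frame = base frame: x ahead of the robot, y to its left, z up, the work surface at z = 0. Lengths are in m, angles in rad, forces in N, time in s.
With the tool pointing down it reaches from about 0.4 to 0.85 m from the base axis. Payload 10.4 kg.
Tool frame: the origin (TCP) lies midway between the tips of the shut fingers; the grasp point (between the pads) lies 19 mm behind it; z points along the fingers, y is the line along which they close (so a half turn about z gives the same grasp; the last joint's range is limited). The gripper opens to 85 mm and grips with 20 to 120 N. Pads are 22 mm wide; open, the fingers measure 114 mm over their backs; the gripper's body (76 mm by 85 mm) begins 54 mm behind the grasp point. The pads swing forward as they close: fully open they stand 13 mm farther back than shut.
Start: joints at [-1.309, 0.332, -0.065, 1.46, 0.022, 1.35, -0.088], TCP at [0.176, 0.6, 0.231] pointing down, gripper open.
Joint ranges: [-2.6, 2.6], [-0.5, 2.12], [-1.47, 1.34], [0.16, 2.42], [-1.27, 4.41], [0.06, 2.06], [-2.6, 2.6]. Speed limits (rad/s): [2.22, 2.22, 2.79, 2.79, 3.14, 3.14, 3.14].

### API

Orientations are given as a unit quaternion [x, y, z, w].
In Python, from workcell import get_obs, camera, camera_params, hand_in gives the robot as it stands.
- The arm moves only by the tool carry_out, never from a script. Its argument "commands" is a list that holds one entry, the list of rows, each a list of 6 numbers: the shift along the tool's x, y, z in units of 40 mm (1.0 is 40 mm), then the turn, a rotation vector about the tool's x, y, z in units of 6 degrees (1.0 is 6 degrees). In form: [[[x, y, z, ax, ay, az], ...]]. A call has 1 to 20 rows; each row shifts and turns the commanded pose from where the row before left it, along the tool's axes as they then stand; what a row does not reach is not made up. A row lasts 1/12 s, in which the tool goes at most 41.7 mm and 7.16 degrees, less where a joint would pass 70% of its speed; a pose out of reach is approached as far as the arm can. A call is refused whole if a number of a shift passes 1 or a number of a turn 1, either way. A call with a gripper value outside its range is refused whole. "hand" is the closure, from -1 (fully open) to 1 (shut), set as the call begins (left out, the last holds). The fingers move at their own pace and stop on an object; "force" is the grip in N (left out, the last holds). Time passes only in rows, so rows that do not move let the fingers close. It gives the time, the measured TCP pose, the force, the opening and the grip force at its end, in the units of the state.
- get_obs(): the state, without advancing time (a new reading comes with each control period).
- camera(name): name is "scene" or "top" or "wrist"; returns the picture (480x640x3 uint8, red, green, blue); there is no depth.
- camera_params(name): a dict with "mtx" (3x3 intrinsics, pixels), "R" (3x3) and "t" (3): a world point X has camera coordinates R X + t. Camera axes: x right, y down, z forward; pixel columns grow to the right and rows downward; lengths in m; the calibration is good to about 2 mm. A picture is of the moment at which its call begins: read the wrist's pose just before it. camera_params takes no time and is no camera call; for the wrist camera it gives the pose at the moment of the call.
- hand_in(): hands the job in; it is judged then, once.
The state is a dict: "clock": time; "joint_pos": joint angles; "joint_velocities": joint speeds; "tau": joint torques, N m; "position": TCP position; "ee_rot": TCP orientation; "ft_force": force on the tool from outside, world axes, zero at the start; "torque": the same for the moment, N m; "grip_width": opening from 0.0 (shut) to 1.0 (fully open); "grasp_force": force on a finger pad.
Only numpy, scipy, OpenCV 4.12 (cv2) and the standard library are available. Lean on these libraries where they do the work, as an engineer would, in place of code of your own. Each camera call takes 0.05 s, during which the arm holds its last target. There are 200 camera calls.

## Working session

There is one attempt and no reset: what is moved stays moved. The work goes in short steps, Python scripts to look and compute and a tool call to move; the robot and the scene stay as the last step left them, time stands still between calls to the robot, and variables do not carry over. Pictures are saved under pics/ and viewed, at most 12 in all, crops included, and the job is handed in when it is done.

Besides the shell and the picture viewer there is one more tool, called after "Request:" by a JSON object that holds its "api" and its "payload". carry_out: Moves the arm, as the interface text tells. Its arguments: {"type":"object","properties":{"commands":{"type":"array"},"hand":{"type":"number"},"force":{"type":"number"}},"required":["commands"]}

```bash
mkdir -p pics; ls; python3 - <<'E'
from workcell import *
import cv2,numpy as np
for n in("top","scene"):
    cv2.imwrite(f"pics/{n}0.png",camera(n)[:,:,::-1]); p=camera_params(n); print(n,np.round(p["mtx"],1).tolist(),np.round(p["R"],3).tolist(),np.round(p["t"],3))
o=get_obs();print(o)
E
```

```text
pics
top [[512.7, 0.0, 312.9], [0.0, 512.7, 249.8], [0.0, 0.0, 1.0]] [[-0.017, -1.0, 0.005], [-0.996, 0.017, -0.085], [0.085, -0.006, -0.996]] [0.191 0.593 1.466]
scene [[561.0, 0.0, 323.7], [0.0, 561.0, 232.2], [0.0, 0.0, 1.0]] [[0.904, -0.428, -0.019], [-0.251, -0.494, -0.833], [0.347, 0.757, -0.554]] [-0.476  0.288  1.122]
{'clock': 0.1, 'joint_pos': array([-1.30858607,  0.33279655, -0.06473039,  1.46085811,  0.02158618,
        1.34990154, -0.08848474]), 'joint_velocities': array([-0.00078106, -0.00083406, -0.00029783, -0.00480787, -0.0016723 ,
        0.00048204, -0.0010168 ]), 'tau': array([ 1.85624252e-03, -6.26741338e+01,  4.92975768e-02, -3.92431712e+01,
        1.61727320e-02,  6.87134758e-03,  3.24035966e-05]), 'position': array([0.1754958 , 0.59950299, 0.23060276]), 'ee_rot': array([ 1.41894488e-01,  9.89881585e-01, -6.30144286e-04, -7.29630354e-05]), 'ft_force': array([-0.26231538,  0.48159904,  0.30665486]), 'torque': array([ 0.0593987 , -0.02843195,  0.01746467]), 'grasp_force': 0.0, 'grip_width': 0.9968574155917388}
```

View pics/top0.png

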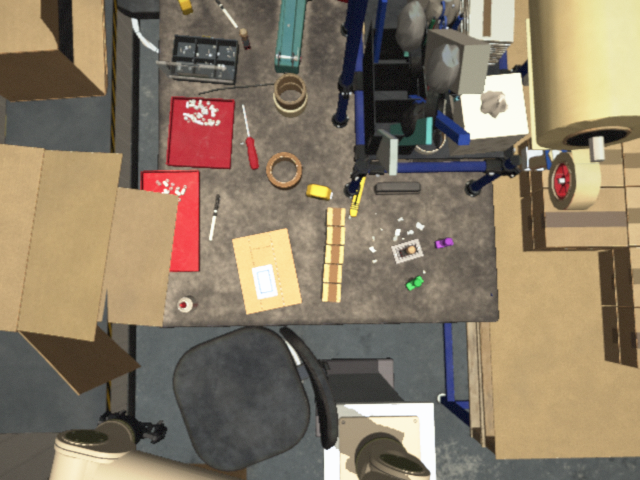

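View pics/scene0.png

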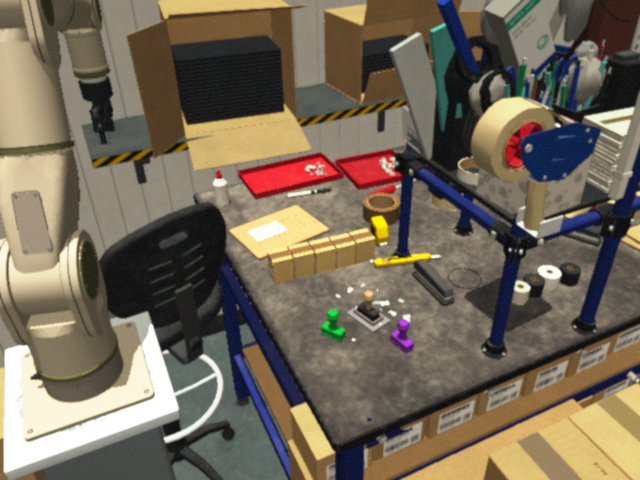

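The top view shows the stamp in its rest at about (408,251), with the green look-alike at (415,283) and the purple one at (445,242). The row of boxes runs along column 335, rows 208–300, and the parcel with its label is at about (266,272). The scene view shows the same layout, with the rack posts behind the stamp. Next I'll zoom in and measure.

```bash
cat > h.py <<'E'
from workcell import *
import cv2,numpy as np
from scipy.spatial.transform import Rotation as Rot
def pix2w(p,uv,z):
    R,t,K=[np.array(p[k]) for k in("R","t","mtx")]
    c=-R.T@t; d=R.T@np.linalg.inv(K)@np.array([uv[0],uv[1],1.]); return c+d*(z-c[2])/d[2]
def w2pix(p,X):
    q=np.array(p["mtx"])@(np.array(p["R"])@np.array(X)+p["t"]); return q[:2]/q[2]
E
python3 - <<'E'
from h import *
a=cv2.imread("pics/top0.png"); p=camera_params("top")
c=cv2.resize(a[175:325,225:460],None,fx=3.4,fy=3.4,interpolation=cv2.INTER_CUBIC); cv2.imwrite("pics/topz.png",c)
for n,uv,z in[("stamp top",(411,250),.07),("rest",(408,251),.0),("frame",(264,281),.01),("box row a",(337,208),.066),("box row b",(332,301),.066),("green",(415,283),.03),("purple",(445,242),.03),("tape",(319,191),.06),("post",(352,188),0.3),("stapler",(398,187),.04),("glue",(185,304),.1),("basewards",(380,440),.0)]: print(n,pix2w(p,uv,z).round(3))
E
```

```text
stamp top [ 0.587 -0.096  0.07 ]
rest [ 0.59  -0.101  0.   ]
frame [0.508 0.325 0.01 ]
box row a [0.711 0.11  0.066]
box row b [0.447 0.13  0.066]
green [ 0.494 -0.112  0.03 ]
purple [ 0.612 -0.203  0.03 ]
tape [0.762 0.161 0.06 ]
post [0.719 0.086 0.3  ]
stapler [ 0.774 -0.07   0.04 ]
glue [0.446 0.533 0.1  ]
basewards [ 0.047 -0.002  0.   ]
```

View pics/topz.png

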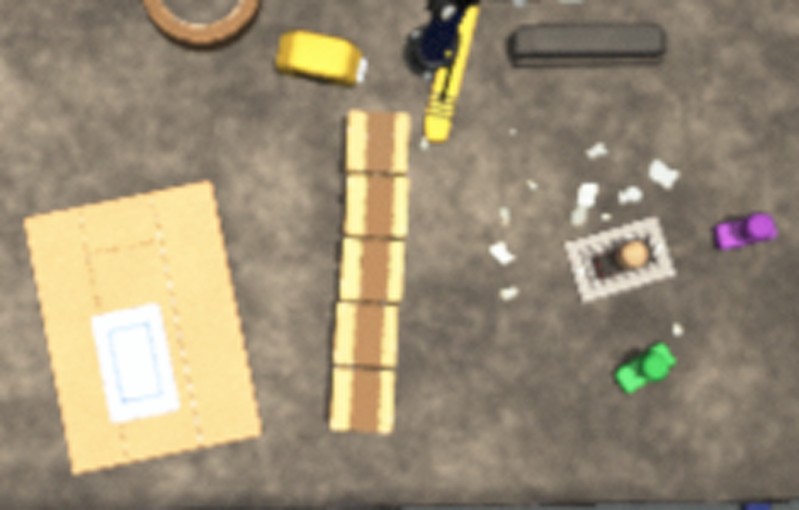

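Request:
{"api": "carry_out", "payload": {"commands": [[[-0.4, -0.15, -0.14, 0, 0, 0], [-0.79, -0.29, -0.14, 0, 0, 0], [-0.79, -0.29, -0.14, 0, 0, 0], [-0.79, -0.29, -0.14, 0, 0, 0], [-0.79, -0.29, -0.14, 0, 0, 0], [-0.79, -0.29, -0.14, 0, 0, 0], [-0.79, -0.29, -0.14, 0, 0, 0], [-0.79, -0.29, -0.14, 0, 0, 0], [-0.79, -0.29, -0.14, 0, 0, 0], [-0.79, -0.29, 0, 0, 0, 0], [-0.63, -0.7, 0, 0, 0, 0], [-0.63, -0.7, 0, 0, 0, 0], [-0.63, -0.7, 0, 0, 0, 0], [-0.63, -0.7, 0, 0, 0, 0], [-0.63, -0.7, 0, 0, 0, 0], [-0.63, -0.7, 0, 0, 0, 0], [-0.63, -0.7, 0, 0, 0, 0], [-0.4, -0.5, 0, 0, 0, 0]]], "hand": -1}}

```text
clock: 1.6
position: [0.5579, 0.144, 0.2815]
ee_rot: [0.144, 0.99, -0.001, 0.0]
ft_force: [1.4, 0.2, -0.9]
grip_width: 1.003
grasp_force: 0.0
```

Request:
{"api": "carry_out", "payload": {"commands": [[[-0.27, -0.9, 0, 0, 0, 0], [-0.27, -0.9, 0, 0, 0, 0], [-0.27, -0.9, 0, 0, 0, 0], [-0.27, -0.9, 0, 0, 0, 0], [-0.27, -0.9, 0, 0, 0, 0], [-0.2, -0.6, 0, 0, 0, 0], [-0.1, -0.3, 0, 0, 0, 0], [0, 0, 0, 0, 0, 0], [0, 0, 0, 0, 0, 0]]]}}

```text
clock: 2.35
position: [0.5593, -0.078, 0.2814]
ee_rot: [0.143, 0.99, 0.0, -0.0]
ft_force: [-0.2, 0.7, 0.1]
grip_width: 1.003
grasp_force: 0.0
```

```bash
python3 - <<'E'
from h import *
o=get_obs(); print(o["clock"],o["position"],o["ee_rot"],o["joint_pos"])
p=camera_params("wrist"); a=camera("wrist"); cv2.imwrite("pics/w1.png",a[:,:,::-1])
np.savez("w1.npz",**{k:np.array(p[k]) for k in p if k in("mtx","R","t")})
print(np.array(p["R"]).round(3).tolist(), (-np.array(p["R"]).T@p["t"]).round(3))
E
```

```text
2.35 [ 0.55928709 -0.07803502  0.28136595] [ 1.42566376e-01  9.89785194e-01  5.35939447e-05 -3.08557925e-04] [-0.34350186  0.17789613  0.4629327   1.56977272 -0.08022695  1.41342893
  1.4104419 ]
[[0.282, 0.959, -0.0], [0.914, -0.269, 0.303], [0.291, -0.086, -0.953]] [ 0.484 -0.056  0.425]
```

View pics/w1.png

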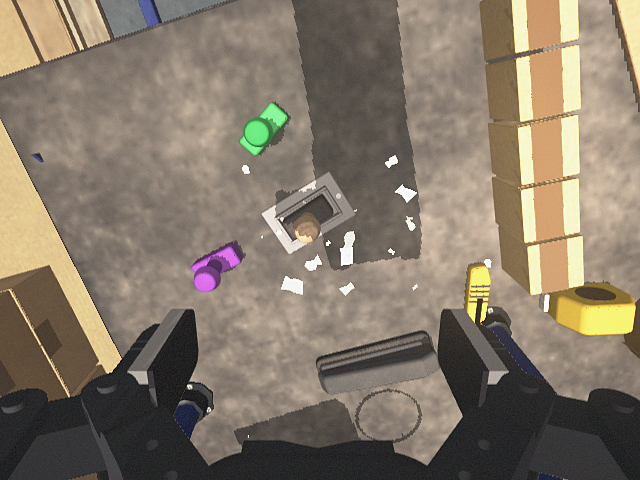

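The wrist view shows the stamp's knob at about (308,228), with the rest corners at (263,214), (330,172), (356,213) and (288,253). The green and purple look-alikes are well clear.

```bash
python3 - <<'E'
from h import *
p=np.load("w1.npz")
c=[(263,214),(330,172),(356,213),(288,253)]
W=np.array([pix2w(p,q,.003) for q in c]); print(W.round(4).tolist()); m=W.mean(0); print("rest",m.round(4))
d=(W[1]+W[2]-W[0]-W[3])[:2]; print("long axis deg",np.degrees(np.arctan2(d[1],d[0])),np.linalg.norm(d)/2)
print("knob",pix2w(p,(308,228),.062).round(4))
# predicted views of the stamp knob from rest centre, other cross-check in top
for z in(.027,.055,.073): print(z,w2pix(p,[m[0],m[1],z]).round(1))
a=cv2.imread("pics/w1.png")[150:275,240:380]; cv2.imwrite("pics/w1z.png",cv2.resize(a,None,fx=5,fy=4.8*5/4.8*0.95,interpolation=cv2.INTER_CUBIC))
E
```

```text
[[0.5769, -0.1428, 0.003], [0.5543, -0.0636, 0.003], [0.6033, -0.0492, 0.003], [0.6258, -0.1309, 0.003]]
rest [ 0.5901 -0.0966  0.003 ]
long axis deg 105.62819223463435 0.0835715288733964
knob [ 0.588  -0.0957  0.062 ]
0.027 [308.4 219.9]
0.055 [307.8 228.1]
0.073 [307.4 234.1]
```

View pics/w1z.png

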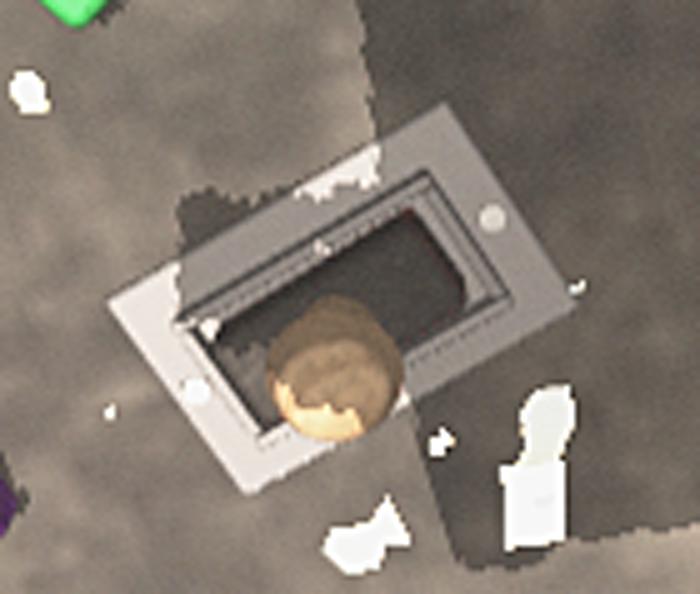

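Request:
{"api": "carry_out", "payload": {"commands": [[[-0.3, -0.1, 0.3, 0, 0, 0], [-0.4, -0.1, 0.7, 0, 0, 0], [-0.14, -0.02, 0.9, 0, 0, 0], [0, 0, 0.9, 0, 0, 0], [0, 0, 0.8, 0, 0, 0], [0, 0, 0.7, 0, 0, 0], [0, 0, 0.6, 0, 0, 0], [0, 0, 0.5, 0, 0, 0], [0, 0, 0.4, 0, 0, 0], [0, 0, 0.25, 0, 0, 0], [0, 0, 0.1, 0, 0, 0], [0, 0, 0, 0, 0, 0], [0, 0, 0, 0, 0, 0]]]}}

```text
clock: 3.48
position: [0.5898, -0.0951, 0.0364]
ee_rot: [0.142, 0.99, 0.0, 0.0]
ft_force: [-0.2, -1.5, -0.2]
grip_width: 1.0
grasp_force: 0.0
```

```bash
python3 - <<'E'
from h import *
o=get_obs(); print(o["clock"],o["position"],o["ee_rot"],o["ft_force"])
p=camera_params("wrist"); a=camera("wrist"); cv2.imwrite("pics/w2.png",a[:,:,::-1])
P=o["position"]; print("grasp pt pix",w2pix(p,[P[0],P[1],P[2]+.019]), w2pix(p,[P[0],P[1],.073]))
E
```

```text
3.4833 [ 0.58984886 -0.09509123  0.0364204 ] [1.41557409e-01 9.89929930e-01 1.73902306e-04 4.51515869e-04] [-0.18548485 -1.48046014 -0.17699506]
grasp pt pix [318.01620013 340.89168803] [318.10067451 373.09164865]
```

View pics/w2.png

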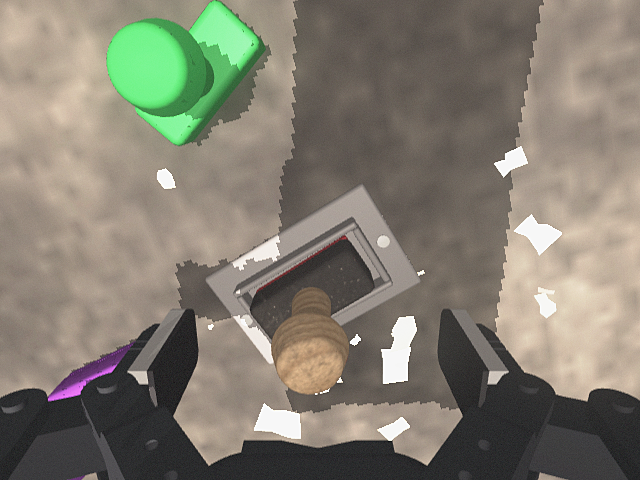

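The stamp stands between the open pads. The knob is centred near (311,356) against a tool axis at (318,354), so I'll shift about 2 mm along −y and close.

Request:
{"api": "carry_out", "payload": {"commands": [[[0, -0.06, 0, 0, 0, 0], [0, 0, 0, 0, 0, 0], [0, 0, 0, 0, 0, 0]]]}}

```text
clock: 3.78
position: [0.5888, -0.0982, 0.0363]
ee_rot: [0.142, 0.99, 0.0, 0.0]
ft_force: [0.4, 0.2, 0.5]
grip_width: 1.0
grasp_force: 0.0
```

Request:
{"api": "carry_out", "payload": {"commands": [[[0, 0, 0, 0, 0, 0], [0, 0, 0, 0, 0, 0], [0, 0, 0, 0, 0, 0], [0, 0, 0, 0, 0, 0], [0, 0, 0, 0, 0, 0], [0, 0, 0, 0, 0, 0], [0, 0, 0, 0, 0, 0], [0, 0, 0, 0, 0, 0], [0, 0, 0, 0, 0, 0], [0, 0, 0, 0, 0, 0], [0, 0, 0, 0, 0, 0], [0, 0, 0, 0, 0, 0]]], "hand": 1, "force": 45}}

```text
clock: 4.78
position: [0.5887, -0.0977, 0.0358]
ee_rot: [0.142, 0.99, 0.0, 0.0]
ft_force: [-0.4, 1.9, 3.4]
grip_width: 0.269
grasp_force: 44.0
```

Request:
{"api": "carry_out", "payload": {"commands": [[[0, 0, -0.1, 0, 0, 0], [0, 0, -0.2, 0, 0, 0], [0, 0, -0.4, 0, 0, 0], [0, 0, -0.6, 0, 0, 0], [0, 0, -0.8, 0, 0, 0], [0, 0, -0.8, 0, 0, 0], [0, 0, -0.8, 0, 0, 0], [0, 0, -0.6, 0, 0, 0], [0, 0, -0.4, 0, 0, 0], [0, 0, -0.2, 0, 0, 0], [0, 0, 0, 0, 0, 0], [0, 0, 0, 0, 0, 0]]]}}

```text
clock: 5.78
position: [0.5883, -0.0979, 0.2311]
ee_rot: [0.142, 0.99, 0.0, -0.0]
ft_force: [0.4, 0.7, -1.3]
grip_width: 0.27
grasp_force: 44.1
```

```bash
python3 - <<'E'
from h import *
o=get_obs(); print(o["clock"],o["position"],o["ee_rot"],o["joint_pos"].round(2))
p=camera_params("wrist"); a=camera("wrist"); s=camera("scene"); ps=camera_params("scene")
q=w2pix(ps,o["position"]).astype(int); print(q)
c=s[q[1]-70:q[1]+70,q[0]-70:q[0]+70]; c=cv2.resize(c,(480,480),interpolation=cv2.INTER_CUBIC)
w=a[120:480,170:470]; w=cv2.resize(w,(400,480))
cv2.imwrite("pics/c3.png",np.hstack([w[:,:320] if 0 else w,c])[:,:800,::-1])
E
```

```text
5.7833 [ 0.58830362 -0.09790399  0.23110627] [ 1.41955950e-01  9.89872935e-01  2.58346431e-05 -2.83814242e-04] [-0.3   0.28  0.48  1.56 -0.13  1.33  1.48]
[370 230]
```

View pics/c3.png

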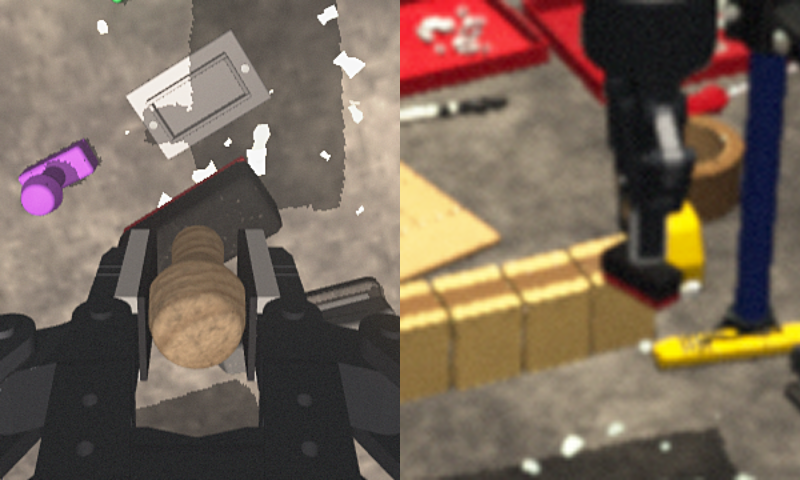

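The stamp is lifted, upright, and gripped at 44 N; the front red edge of its foot shows in the crop from (125,230) to (243,157). Next I'll carry it over the row to the parcel side and turn it.

Request:
{"api": "carry_out", "payload": {"commands": [[[0.1, 0.18, 0, 0, 0, 0], [0.25, 0.45, 0, 0, 0, 0], [0.42, 0.72, 0, 0, 0, 0], [0.42, 0.72, 0, 0, 0, 0], [0.42, 0.72, 0, 0, 0, 0], [0.42, 0.72, 0, 0, 0, 0], [0.42, 0.72, 0, 0, 0, 0], [0.42, 0.72, 0, 0, 0, 0], [0.42, 0.72, 0, 0, 0, 0], [0.42, 0.72, 0, 0, 0, 0], [0.42, 0.72, 0, 0, 0, 0], [0.42, 0.72, 0, 0, 0, 0], [0.3, 0.5, 0, 0, 0, 0], [0.14, 0.28, 0, 0, 0, 0], [0, 0, 0, 0, 0, 0]]]}}

```text
clock: 7.13
position: [0.492, 0.292, 0.2307]
ee_rot: [0.139, 0.99, -0.0, -0.001]
ft_force: [0.5, -0.1, 0.3]
grip_width: 0.268
grasp_force: 44.1
```

Request:
{"api": "carry_out", "payload": {"commands": [[[0, 0, 0, 0, 0, 0.5], [0, 0, 0, 0, 0, 1], [0, 0, 0, 0, 0, 1], [0, 0, 0, 0, 0, 1], [0, 0, 0, 0, 0, 1], [0, 0, 0, 0, 0, 1], [0, 0, 0, 0, 0, 1], [0, 0, 0, 0, 0, 1], [0, 0, 0, 0, 0, 1], [0, 0, 0, 0, 0, 1], [0, 0, 0, 0, 0, 1], [0, 0, 0, 0, 0, 1], [0, 0, 0, 0, 0, 1], [0, 0, 0, 0, 0, 1], [0, 0, 0, 0, 0, 1], [0, 0, 0, 0, 0, 1], [0, 0, 0, 0, 0, 0.4], [0, 0, 0, 0, 0, 0], [0, 0, 0, 0, 0, 0]]]}}

```text
clock: 8.72
position: [0.4942, 0.2874, 0.2315]
ee_rot: [0.828, 0.561, -0.0, 0.0]
ft_force: [-0.6, 0.3, -1.2]
grip_width: 0.271
grasp_force: 44.1
```

```bash
python3 - <<'E'
from h import *
o=get_obs(); print(o["clock"],o["position"],o["ee_rot"],o["joint_pos"].round(2))
p=camera_params("wrist"); a=camera("wrist"); cv2.imwrite("pics/w4.png",a[:,:,::-1])
np.savez("w4.npz",pos=o["position"],q=o["ee_rot"],**{k:np.array(p[k]) for k in("mtx","R","t")})
E
```

```text
8.7167 [0.49417785 0.28742467 0.2314867 ] [ 8.27619815e-01  5.61289013e-01 -2.14831398e-04  1.98299310e-04] [-0.93  0.22  0.38  1.63 -0.08  1.32 -0.92]
```

View pics/w4.png

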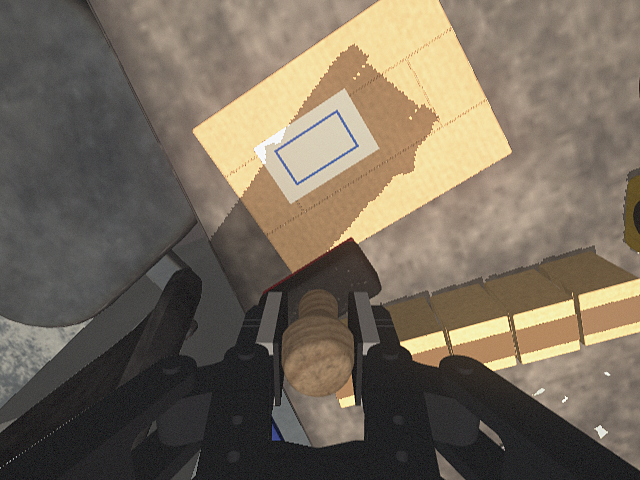

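The blue frame shows clear of the stamp, with corners at about (275,151), (338,111), (358,143) and (296,184). The foot's red front edge runs from (265,291) to (351,238). Next I'll measure both.

```bash
python3 - <<'E'
from h import *
a=cv2.imread("pics/w4.png"); p=np.load("w4.npz"); hsv=cv2.cvtColor(a,cv2.COLOR_BGR2HSV)
# frame
m=cv2.inRange(hsv,(105,90,60),(130,255,255)); m[:, :250]=0; m[200:]=0; m[:,380:]=0
pts=np.argwhere(m)[:,::-1]; W=np.array([pix2w(p,q,.010)[:2] for q in pts])
r=cv2.minAreaRect((W*1e4).astype(np.float32)); b=cv2.boxPoints(r)/1e4
e=[b[1]-b[0],b[2]-b[1]]; l=max(e,key=np.linalg.norm)
fa=np.degrees(np.arctan2(l[1],l[0]))%180
print("frame",len(pts),np.array(r[0])/1e4,np.array(r[1])/1e4,fa)
# stamp red rim
mr=cv2.inRange(hsv,(0,110,30),(10,255,255))|cv2.inRange(hsv,(170,110,30),(180,255,255)); mr[:225]=0; mr[310:]=0; mr[:,:255]=0; mr[:,390:]=0
pr=np.argwhere(mr)[:,::-1]; print("red n",len(pr),pr.min(0),pr.max(0))
T=p["pos"]; Rt=Rot.from_quat(p["q"]).as_matrix(); zu=T[2]-.031
L=np.array([Rt.T@(pix2w(p,q,zu+.0005)-T) for q in pr])[:,:2]*1000
vx,vy,x0,y0=cv2.fitLine(L.astype(np.float32),cv2.DIST_HUBER,0,.01,.01).ravel()
d=np.array([vx,vy]); n=np.array([-vy,vx]); s=(L-[x0,y0])@d
print("tool-frame line dir deg",np.degrees(np.arctan2(vy,vx)),"dist from axis",n@[x0,y0],"residual",((L-[x0,y0])@n).std(),"ends",([x0,y0]+d*s.min()).round(1),([x0,y0]+d*s.max()).round(1),"along",(d@[x0,y0]+s.min()).round(1),(d@[x0,y0]+s.max()).round(1))
w=Rt[:2,:2]@d; sa=np.degrees(np.arctan2(w[1],w[0]))%180; print("stamp long axis",sa,"turn world",fa-sa)
print("Rt",Rt.round(4).tolist())
c=a[225:305,245:395]; cv2.imwrite("pics/foot.png",cv2.resize(c,None,fx=5,fy=5,interpolation=cv2.INTER_CUBIC))
E
```

```text
frame 347 [0.50654385 0.32330374] [0.06394149 0.03533248] 10.638354
red n 257 [263 237] [355 293]
tool-frame line dir deg 56.525608 dist from axis -8.6329975 residual 0.4886773847035279 ends [ -6.6 -25.6] [20.  14.6] along -25.0 23.2
stamp long axis 11.764367702348068 turn world -1.126013400895431
Rt [[0.3699, 0.9291, -0.0001], [0.9291, -0.3699, -0.0006], [-0.0006, 0.0001, -1.0]]
```

View pics/foot.png

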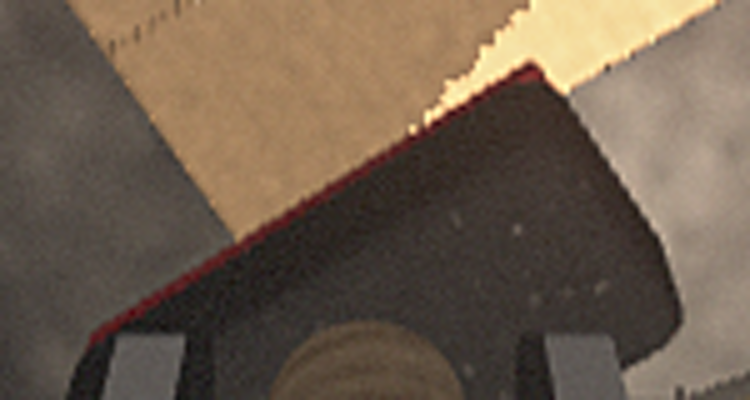

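Request:
{"api": "carry_out", "payload": {"commands": [[[0.2, -0.01, 0, 0, 0, 0.05], [0.3, -0.02, 0.1, 0, 0, 0.07], [0.3, -0.02, 0.3, 0, 0, 0.07], [0.2, 0, 0.5, 0, 0, 0], [0, 0, 0.6, 0, 0, 0], [0, 0, 0.6, 0, 0, 0], [0, 0, 0.6, 0, 0, 0], [0, 0, 0.5, 0, 0, 0], [0, 0, 0.4, 0, 0, 0], [0, 0, 0.3, 0, 0, 0], [0, 0, 0.1, 0, 0, 0], [0, 0, 0, 0, 0, 0], [0, 0, 0, 0, 0, 0], [0, 0, 0, 0, 0, 0]]]}}

```text
clock: 9.93
position: [0.5078, 0.3271, 0.0729]
ee_rot: [0.833, 0.553, 0.001, -0.0]
ft_force: [-0.1, 0.3, -0.4]
grip_width: 0.269
grasp_force: 44.1
```

```bash
python3 - <<'E'
from h import *
o=get_obs(); print(o["clock"],o["position"],o["ee_rot"],o["ft_force"])
p=camera_params("wrist"); a=camera("wrist"); cv2.imwrite("pics/w5.png",a[:,:,::-1])
np.savez("w5.npz",pos=o["position"],q=o["ee_rot"],**{k:np.array(p[k]) for k in("mtx","R","t")})
t=camera("top"); s=camera("scene"); cv2.imwrite("pics/t5.png",t[:,:,::-1]); cv2.imwrite("pics/s5.png",s[:,:,::-1])
z=s[200:270,220:340]
v=np.zeros((480,800,3),np.uint8); v[:,:400]=cv2.resize(a[150:450,200:450],(400,480)); v[:240,400:]=cv2.resize(z,(400,240)); v[240:,400:]=cv2.resize(t[235:307,210:330],(400,240))
cv2.imwrite("pics/v5.png",v[:,:,::-1])
E
```

```text
9.9333 [0.50777682 0.32709901 0.07288269] [ 8.33172270e-01  5.53012672e-01  9.65724659e-04 -1.44346008e-04] [-0.07134219  0.30989364 -0.42668021]
```

View pics/v5.png

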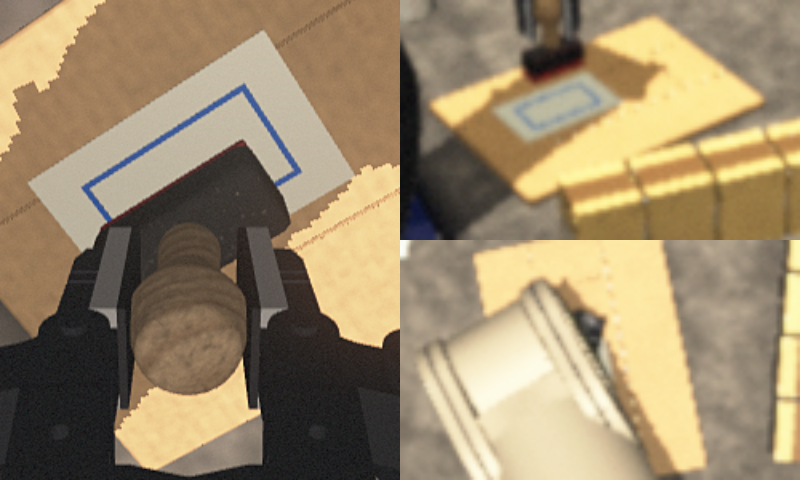

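The close view shows the foot about 4 cm above the label, square to the frame, with the frame's far side and both ends visible. The scene view agrees. Next I'll refine the offset.

```bash
cat > fit.py <<'E'
from h import *
import sys
from scipy.optimize import least_squares
def fit(f):
    a=cv2.imread(f"pics/{f}.png"); p=np.load(f"{f}.npz"); hsv=cv2.cvtColor(a,cv2.COLOR_BGR2HSV)
    T=p["pos"]; Rt=Rot.from_quat(p["q"]).as_matrix(); yaw=np.arctan2(Rt[1,0],Rt[0,0])
    m=cv2.inRange(hsv,(105,90,60),(130,255,255)); m[330:]=0; m[:,:235]=0; m[:,410:]=0
    W=np.array([pix2w(p,q,.010)[:2] for q in np.argwhere(m)[:,::-1]])
    def r(v):
        c,s=np.cos(v[2]),np.sin(v[2]); q=np.abs((W-v[:2])@np.array([[c,-s],[s,c]]))-[.031,.017]
        return np.where((q>0).all(1),np.hypot(*q.T),np.where(q[:,0]*.0+np.abs(q[:,0])<np.abs(q[:,1]),q[:,0],q[:,1]))*1e3
    F=least_squares(lambda v:r([v[0]*1e-2,v[1]*1e-2,v[2]]),[50.65,32.33,.186],loss="huber",f_scale=1.,diff_step=1e-4).x
    F=np.array([F[0]/100,F[1]/100,F[2]])
    print(f,"frame",F[:2].round(4),np.degrees(F[2]).round(2),len(W),"rms mm",np.sqrt((r(F)**2).mean()).round(2))
    mr=cv2.inRange(hsv,(0,110,30),(10,255,255))|cv2.inRange(hsv,(170,110,30),(180,255,255)); mr[:225]=0; mr[305:]=0; mr[:,:255]=0; mr[:,372:]=0
    pr=np.argwhere(mr)[:,::-1]; zu=T[2]-.031
    c,s=np.cos(F[2]),np.sin(F[2])
    L=np.array([pix2w(p,q,zu+.0005)[:2] for q in pr]); vx,vy=cv2.fitLine((L*1e3).astype(np.float32),cv2.DIST_HUBER,0,.01,.01).ravel()[:2]
    print(" red n",len(pr),"edge deg",np.degrees(np.arctan(vy/vx)).round(2))
    E=(L-F[:2])@np.array([[c,-s],[s,c]])*1e3 # frame coords: long, short
    print(" foot edge in frame mm: long",np.percentile(E[:,0],[0,2,98,100]).round(1),"short",np.percentile(E[:,1],[2,50,98]).round(1))
    o=np.array([[c,s],[-s,c]])@(T[:2]-F[:2])*1e3; print(" TCP in frame mm",o.round(1), "tool x,y in frame", (np.array([[c,s],[-s,c]])@Rt[:2,:2]).round(3).tolist())
    return a,p,F
if __name__=="__main__": [fit(f) for f in sys.argv[1:]]
E
python3 - <<'E'
import cv2; # BGR saved already
E
python3 fit.py w4 w5
```

```text
w4 frame [0.5066 0.3233] 10.72 347 rms mm 0.41
 red n 257 edge deg 11.76
 foot edge in frame mm: long [-44.1 -42.7   3.9   4.2] short [-25.4 -24.3 -23.5]
 TCP in frame mm [-18.9 -32.9] tool x,y in frame [[0.536, 0.844], [0.844, -0.536]]
w5 frame [0.5065 0.3232] 10.7 716 rms mm 0.51
 red n 150 edge deg 10.72
 foot edge in frame mm: long [-26.2 -22.6  24.6  25. ] short [11.4 12.2 12.5]
 TCP in frame mm [2.  3.6] tool x,y in frame [[0.553, 0.833], [0.833, -0.553]]
```

Request:
{"api": "carry_out", "payload": {"commands": [[[-0.03, 0.03, 0.1, 0, 0, 0], [0, 0, 0.15, 0, 0, 0], [0, 0, 0.15, 0, 0, 0], [0, 0, 0.1, 0, 0, 0], [0, 0, 0.05, 0, 0, 0], [0, 0, 0, 0, 0, 0], [0, 0, 0, 0, 0, 0], [0, 0, 0, 0, 0, 0], [0, 0, 0, 0, 0, 0], [0, 0, 0, 0, 0, 0]]]}}

```text
clock: 10.92
position: [0.5079, 0.325, 0.05]
ee_rot: [0.833, 0.553, 0.0, -0.0]
ft_force: [0.7, -0.1, -0.0]
grip_width: 0.268
grasp_force: 44.1
```

```bash
python3 - <<'E'
from h import *
o=get_obs(); print(o["clock"],o["position"],o["ee_rot"],o["ft_force"])
p=camera_params("wrist"); a=camera("wrist"); cv2.imwrite("pics/w6.png",a[:,:,::-1])
np.savez("w6.npz",pos=o["position"],q=o["ee_rot"],**{k:np.array(p[k]) for k in("mtx","R","t")})
from fit import fit
_,_,F=fit("w6")
s=camera("scene")[:,:,::-1]; cv2.imwrite("pics/s6.png",s); ps=camera_params("scene")
# draw expected foot outline (frame-centred) at z=.020 on wrist and scene
c,sn=np.cos(F[2]),np.sin(F[2]); R2=np.array([[c,-sn],[sn,c]])
k=6; S=s[205:260,245:325]; S=cv2.resize(S,None,fx=k,fy=k,interpolation=cv2.INTER_CUBIC); w=cv2.imread("pics/w6.png")
for pose,img,f in((p,w,lambda q:q),(ps,S,lambda q:(q-[245,205]+.5)*k-.5)):
    pts=[f(w2pix(pose,[*(R2@np.array(e)+F[:2]),.020])) for e in((.025,.011),(-.025,.011),(-.025,-.011),(.025,-.011))]
    cv2.polylines(img,[np.round(pts).astype(int)],True,(0,255,0),1)
v=np.zeros((480,800,3),np.uint8); v[:,:320]=cv2.resize(w[190:370,250:370],(320,480)); v[:330,320:]=S
cv2.imwrite("pics/v6.png",v)
E
```

```text
10.9167 [0.50785645 0.32502786 0.04995941] [ 8.33214916e-01  5.52949224e-01  2.34517025e-04 -6.73519431e-05] [ 0.67684824 -0.06479981 -0.03102402]
w6 frame [0.5065 0.3232] 10.67 899 rms mm 0.54
 red n 153 edge deg 10.86
 foot edge in frame mm: long [-27.5 -23.   24.3  24.7] short [ 9.4 10.2 10.5]
 TCP in frame mm [1.7 1.5] tool x,y in frame [[0.552, 0.834], [0.834, -0.552]]
```

View pics/v6.png

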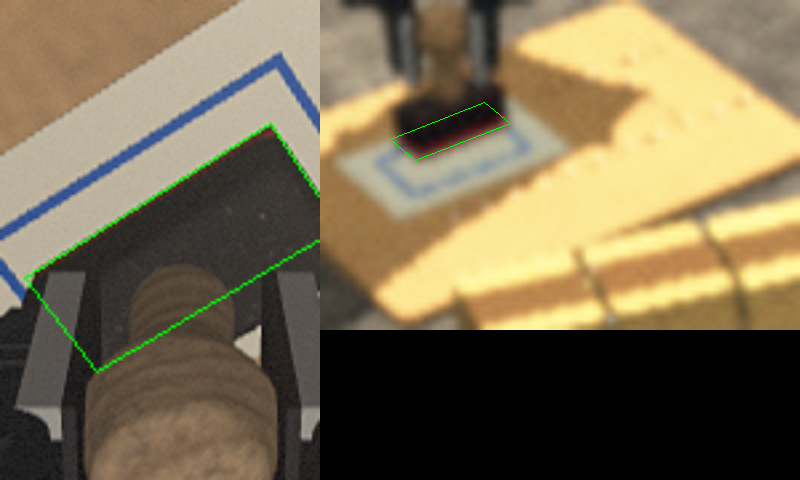

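In the wrist view the foot lies on the outline predicted for a centred stamp, and its edge is parallel to the frame within 0.2°. The scene view agrees to within a pixel or so, with the foot about 9 mm above the label. I'm handing in.

```bash
python3 -c "
from workcell import *
print(hand_in())"
```

```text
the job is handed in; nothing more can be done
None
```

The job is handed in, with the stamp still gripped upright about 9 mm above the label and measured centred to about 1 mm and square to the blue frame; no contact forces showed on the way, though the boxes and bystanders were not re-measured at the end.

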